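# Turn the teal door plaque over against the step

## Robot

A 7-joint arm with a two-finger parallel gripper is mounted at the origin on the work surface. World frame = base frame: x ahead of the robot, y to its left, z up, the work surface at z = 0. Lengths are in m, angles in rad, forces in N, time in s.
With the tool pointing down it reaches from about 0.4 to 0.875 m from the base axis. Payload 6.5 kg.
Tool frame: the origin (TCP) lies at the very end of the fingers, on their centre line; the grasp point (between the pads) lies 19 mm behind it (tcp_to_grasp is the distance from the TCP to the grasp point, in m); z points along the fingers, x is the direction in which the jaws open and shut, and the axes are right-handed (so a half turn about z gives the same grasp; the last joint's range is limited). The gripper opens to 88 mm and grips with 3 to 60 N. Pads are 18 mm wide; open, the fingers measure 123 mm over their backs; the gripper's body (75 mm by 187 mm) begins 45 mm behind the grasp point.
Start: joints at [1.198, 0.536, -0.004, 1.538, 0.003, 1.067, -0.071], TCP at [0.196, -0.62, 0.239] pointing down, gripper open.
Joint ranges: [-2.7, 2.7], [-0.37, 2.16], [-1.27, 1.26], [0.24, 2.4], [-1.31, 4.45], [0.19, 1.91], [-2.76, 2.76]. Speed limits (rad/s): [2.39, 2.39, 3.14, 3.14, 3.14, 3.14, 3.14].

## Interface

Orientations are given as a rotation vector (axis times angle).
In Python, from plant import * gives the robot as it stands.
- The arm moves only by the tool jog_arm, never from a script. Its argument "targets" is a list that holds one entry, the list of rows, each a list of 7 numbers: the finger opening in mm, from 0 to 88.1, then the shift along the tool's x, y, z in units of 40 mm (1.0 is 40 mm), then the turn, a rotation vector about the tool's x, y, z in units of 6 degrees (1.0 is 6 degrees). In form: [[[fingers, dx, dy, dz, wx, wy, wz], ...]]. A call has exactly 8 rows; each row is the pose to reach, as a shift and turn from the pose measured when the call began, along the tool's axes at that moment; what a row does not reach only later rows make up. A row lasts 1/12 s, in which the tool goes at most 41.7 mm and 7.16 degrees, less where a joint would pass 70% of its speed; a pose out of reach is approached as far as the arm can. A call with a gripper value outside its range is refused whole. The fingers move at their own pace and stop on an object; "squeeze" is the grip in N (left out, the last holds). Time passes only in rows, so rows that repeat a pose let the fingers close, or fill a call up. It gives the time, the measured TCP pose, the force and the opening at its end, in the units of the state.
- read_state(): the state, without advancing time (a new reading comes with each control period).
- grab_frame(name): name is "side" or "top"; returns a dict with "pixels" (400x640x3 uint8, red, green, blue), "fx", "fy", "cx", "cy" (pixels), "k1" (the pictures are not rectified: a ray, as slopes to the right and down, at radius r is drawn at 1 + k1 r^2 times it, then the intrinsics apply), "extrinsics" (4x4, takes a point from world to camera coordinates). Camera axes: x right, y down, z forward; pixel columns grow to the right and rows downward; lengths in m; the calibration is good to about 2 mm. A picture is of the moment at which its call begins. There is no depth.
- close_job(): hands the job in, once; it reports no verdict.
The state is a dict: "time_s": time; "q": joint angles; "joint_vel": joint speeds; "joint_torque": joint torques, N m; "ee_pos": TCP position; "tcp_rot": TCP orientation; "contact_force": force on the tool from outside, world axes, zero at the start; "torque": the same for the moment, N m; "gripper_width": finger opening in m.
Only numpy, scipy, OpenCV 4.12 (cv2) and the standard library are available. Lean on these libraries where they do the work, as an engineer would, in place of code of your own. Each camera call takes 0.05 s, during which the arm holds its last target.

## Task

I am going out: turn my teal plaque over so that its orange side shows. Push it up from under its overhanging edge until it stands on edge against the step of the oak riser, and tip it on over the step so that it lies flat and roughly square on the riser's upper deck; leave the yellow plaque lying as it is.

Things in the scene. Friction and masses are not known exactly. Their poses are not given: they have to be found in the camera images.
- teal_plaque: loose oak plaque 110 (x) x 100 (y) x 10 mm, 70 to 140 g, teal field on the upper face, orange below. Starts flat, teal up, on the riser's lower shelf, in the near or far place, one edge 1 to 6 mm from the step, the opposite edge (-x) overhanging the shelf by 36 to 41 mm, open air below. Origin: centre of the orange face; z points out of the teal face, x at first to the step.
- yellow_plaque: loose plaque of the same size, yellow above, orange below, lying in the same way in the other place on the shelf, centres 150 mm apart. Stays as it is. Origin: centre of its under face, z up.
- riser: fixed oak riser, 280 mm long (y); x points to the robot's left within 15 degrees, so the shelf is on the right. Lower shelf: x -75 to 0 mm, top 60 mm above the bench, upright side. Upper deck: x 0 to 150 mm, top at 75 mm. The 15 mm upright step at x = 0 is the fence. Plaque places at y = +75 and -75 mm. Origin: on the bench straight below the step, mid-width; z up.
Mind the look-alikes: they are no part of the job. What is shaped like the yellow_plaque but purple is not meant.

How it is judged:
On the way:
1. the teal plaque is tipped up on edge (60 to 110 degrees from where it lay) with its foot at the step (angle between teal_plaque's own z axis and vertical between 1.05 and 1.92 rad and x of teal_plaque in the frame of riser between -0.06 and 0.04 m and z of teal_plaque in the frame of riser below 0.145 m), for 0.05 s.
At the end, for the whole second after the job is handed in: The teal plaque lies orange side up, flat within 10 degrees and at rest on the riser's upper deck, its centre 15 to 125 mm beyond the step and within 115 mm of the riser's middle line, square to the riser within 20 degrees; the yellow plaque lies flat, yellow up, within 15 mm of where it started (angle between teal_plaque's own z axis and vertical above 2.97 rad and z of teal_plaque in the frame of riser between 0.079 and 0.091 m and x of teal_plaque in the frame of riser between 0.015 and 0.125 m and y of teal_plaque in the frame of riser between -0.115 and 0.115 m and angle between the x axis of teal_plaque and the x axis of riser, either way round below 0.35 rad and linear speed of teal_plaque below 0.02 m/s and distance of yellow_plaque from where it was at the start of the episode below 0.015 m and angle between yellow_plaque's own z axis and vertical below 0.1 rad); the robot touches nothing.
It fails at once if the yellow plaque is shifted by more than 20 mm or tipped by more than 20 degrees (distance of yellow_plaque from where it was at the start of the episode above 0.02 m or angle between yellow_plaque's own z axis and vertical above 0.35 rad).
It also fails if it takes over 32 s, if anything falls off the work surface, if the arm or the gripper's body presses on something with over 40 N, if the wrist force passes 120 N, or if a joint passes its speed limit or range.

## Working session

There is one attempt and no reset: what is moved stays moved. The work goes in short steps, Python scripts to look and compute and a tool call to move; the robot and the scene stay as the last step left them, time stands still between calls to the robot, and variables do not carry over. Pictures are saved under pics/ and viewed, and the job is handed in when it is done.

Besides the shell and the picture viewer there is one more tool, called after "Emit:" by a JSON object that holds its "name" and its "arguments". jog_arm: Moves the arm, as the interface text tells. Its arguments: {"type":"object","properties":{"targets":{"type":"array","items":{"type":"array","items":{"type":"array","items":{"type":"number"}}}},"squeeze":{"type":"number"}},"required":["targets"]}

```bash
ls; mkdir -p pics
cat > h.py <<'E'
from plant import *
import numpy as np, cv2
from scipy.spatial.transform import Rotation as R
def save(name,fn):
    f=grab_frame(name); cv2.imwrite('pics/'+fn,f['pixels'][:,:,::-1]); 
    np.savez('pics/'+fn[:-4]+'.npz',**{k:v for k,v in f.items()}); return f
def load(fn):
    d=np.load('pics/'+fn+'.npz'); return {k:d[k] for k in d.files}
def K(f): return np.array([[f['fx'],0,f['cx']],[0,f['fy'],f['cy']],[0,0,1]],float), np.array([f['k1'],0,0,0,0],float)
def proj(f,P):
    E=np.array(f['extrinsics']); k,d=K(f)
    return cv2.projectPoints(np.asarray(P,float).reshape(-1,3),cv2.Rodrigues(E[:3,:3])[0],E[:3,3],k,d)[0].reshape(-1,2)
def ray(f,uv):
    k,d=K(f); E=np.array(f['extrinsics'])
    n=cv2.undistortPoints(np.asarray(uv,float).reshape(-1,1,2),k,d).reshape(-1,2)
    D=np.c_[n,np.ones(len(n))]@E[:3,:3]; C=-E[:3,:3].T@E[:3,3]; return C,D
def onz(f,uv,z):
    C,D=ray(f,uv); t=(z-C[2])/D[:,2]; return C+D*t[:,None]
E
python3 - <<'E'
from h import *
np.set_printoptions(precision=4,suppress=True)
s=read_state(); print(s)
for n in ('side','top'):
    f=save(n,n+'0.png'); print(n,f['fx'],f['fy'],f['cx'],f['cy'],f['k1']); print(np.array(f['extrinsics']))
E
```

```text
pics
{'time_s': 0.0, 'q': array([ 1.1978,  0.5372, -0.0044,  1.5389,  0.0026,  1.0673, -0.0712]), 'joint_vel': array([ 0.0008, -0.    , -0.0021, -0.0001, -0.0019,  0.0025, -0.0007]), 'joint_torque': array([ -0.0001, -57.0986,   0.9906, -25.1601,  -0.0563,   0.0179,
         0.0002]), 'ee_pos': array([ 0.1961, -0.6191,  0.2378]), 'tcp_rot': array([-2.5341,  1.8553,  0.0024]), 'contact_force': array([-0.1674,  0.0209,  0.3184]), 'torque': array([-0.041 ,  0.0358,  0.038 ]), 'gripper_width': 0.08795656767787388}
side 379.0407402812546 379.0407402812546 324.4469825521201 202.98379059442425 -0.08530778035232339
[[-0.9814 -0.191  -0.0176  0.5882]
 [-0.0865  0.5225 -0.8482  0.1521]
 [ 0.1712 -0.831  -0.5293  0.4989]
 [ 0.      0.      0.      1.    ]]
top 394.1703606907752 394.1703606907752 318.9246715756756 198.1264688617855 0.024104824667204497
[[ 0.0142 -0.9999 -0.0059 -0.0831]
 [-0.9944 -0.0135 -0.1045  0.5948]
 [ 0.1044  0.0074 -0.9945  0.662 ]
 [ 0.      0.      0.      1.    ]]
```

View pics/side0.png

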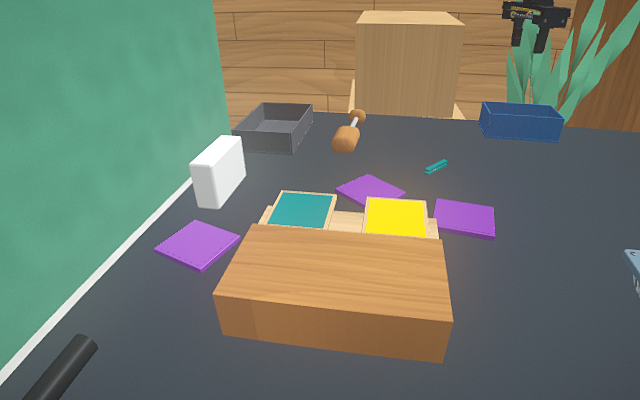

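View pics/top0.png

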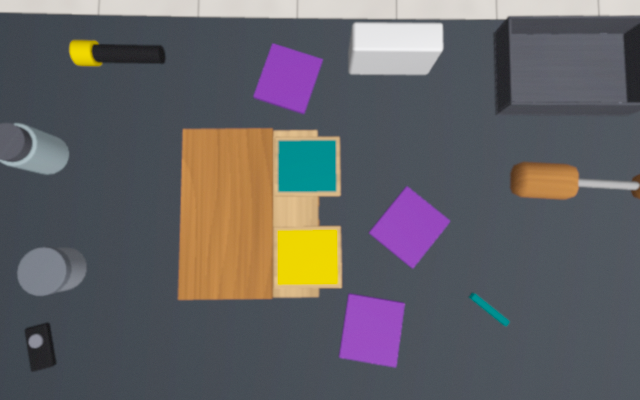

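Run:
```python
import cv2
a=cv2.imread('pics/top0.png')[115:310,165:355]; cv2.imwrite('pics/top0c.png',cv2.resize(a,None,fx=3,fy=3,interpolation=cv2.INTER_CUBIC))
a=cv2.imread('pics/side0.png')[180:370,205:465]; cv2.imwrite('pics/side0c.png',cv2.resize(a,None,fx=3,fy=3,interpolation=cv2.INTER_CUBIC))
```

```text
(no output)
```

View pics/top0c.png

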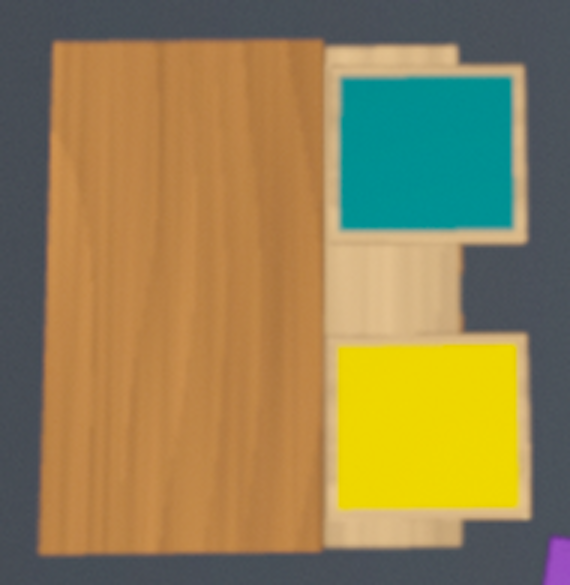

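View pics/side0c.png

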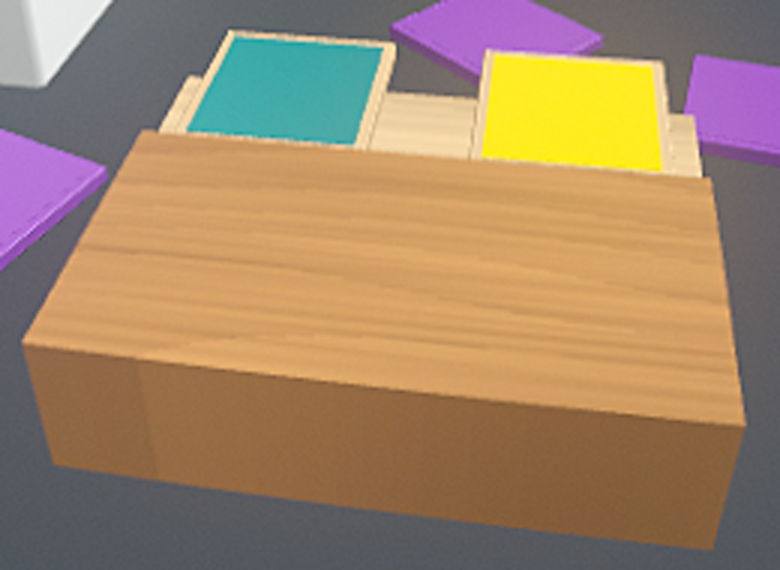

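Run:
```python
from h import *
np.set_printoptions(precision=4,suppress=True)
f=load('top0'); g=load('side0')
c=lambda L:np.array(L,float)/3+[165,115]-1/3
c2=lambda L:np.array(L,float)/3+[205,180]-1/3
deck=onz(f,c([(53,41),(324,39),(323,552),(39,554)]),.075); print('deck',deck)
deck2=onz(g,c2([(23,343),(147,130),(711,178),(744,426)]),.075); print('deck side',deck2)
t=onz(f,c([(330,66),(525,65),(527,243),(329,243)]),.07); print('teal',t)
y=onz(f,c([(328,335),(527,334),(531,519),(328,517)]),.07); print('yel',y)
t2=onz(g,c2([(231,30),(396,43)]),.07);print('teal side farcorners',t2)
y2=onz(g,c2([(486,50),(664,62)]),.07);print('yel side farcorners',y2)
def ang(p): # fit rectangle direction of riser x axis: +y world approx
    pass
# riser fit: corners in riser frame
Rm=np.array([[150,140],[0,140],[0,-140],[150,-140]])/1000.
for nm,d in (('top',deck),('side',deck2)):
  for sgn in (1,-1):
    A=Rm.copy(); A[:,1]*=sgn
    ma=A.mean(0); md=d[:,:2].mean(0); H=(A-ma).T@(d[:,:2]-md); U,S,V=np.linalg.svd(H); Rr=V.T@U.T
    if np.linalg.det(Rr)>0:
        th=np.arctan2(Rr[1,0],Rr[0,0]); o=md-Rr@ma; print(nm,sgn,'theta deg',np.degrees(th),'origin',o,'res',(A@Rr.T+o-d[:,:2])*1000)
```

```text
deck [[ 0.7056  0.1552  0.075 ]
 [ 0.7089  0.0041  0.075 ]
 [ 0.4284 -0.0028  0.075 ]
 [ 0.4255  0.1483  0.075 ]]
deck side [[ 0.7048  0.1566  0.075 ]
 [ 0.7067  0.0059  0.075 ]
 [ 0.4286 -0.0006  0.075 ]
 [ 0.4257  0.15    0.075 ]]
teal [[ 0.6949  0.001   0.07  ]
 [ 0.6969 -0.1085  0.07  ]
 [ 0.5964 -0.1105  0.07  ]
 [ 0.5949 -0.001   0.07  ]]
yel [[ 0.5441 -0.0018  0.07  ]
 [ 0.5461 -0.1109  0.07  ]
 [ 0.4467 -0.1139  0.07  ]
 [ 0.4462 -0.0044  0.07  ]]
teal side farcorners [[ 0.6962 -0.1074  0.07  ]
 [ 0.5977 -0.1083  0.07  ]]
yel side farcorners [[ 0.5459 -0.1089  0.07  ]
 [ 0.4465 -0.1121  0.07  ]]
top -1 theta deg 91.35919076343835 origin [0.5689 0.0012] res [[-0.2941 -0.6939]
 [-0.0733  0.4324]
 [ 0.5174  0.7414]
 [-0.15   -0.4799]]
side -1 theta deg 91.25328996636472 origin [0.5681 0.003 ] res [[-0.0507 -0.5985]
 [ 1.3799  0.1396]
 [-0.4835  0.5252]
 [-0.8457 -0.0662]]
```

```bash
cat >> h.py <<'E'
def need(pos,Rt,s=None):
    s=s or read_state(); R0=R.from_rotvec(s['tcp_rot'])
    d=R0.inv().apply(np.asarray(pos)-s['ee_pos'])/0.04
    w=np.degrees((R0.inv()*Rt).as_rotvec())/6
    return d,w
def tool(alpha,yaw=91.3,sgn=1):
    # tool z horizontally along yaw, tilted down by alpha deg; tool x horizontal
    a=np.radians(alpha);y=np.radians(yaw)
    z=np.array([np.cos(y)*np.cos(a),np.sin(y)*np.cos(a),-np.sin(a)])
    x=sgn*np.array([np.sin(y),-np.cos(y),0]); yy=np.cross(z,x)
    return R.from_matrix(np.c_[x,yy,z])
E
python3 - <<'E'
from h import *
np.set_printoptions(precision=3,suppress=True)
s=read_state(); R0=R.from_rotvec(s['tcp_rot']); print(R0.as_matrix())
for a in (90,60,40,30):
  for sg in (1,-1):
    print(a,sg,*need([0.646,-0.20,0.15],tool(a,sgn=sg)))
E
```

```text
[[ 0.302 -0.953 -0.001]
 [-0.953 -0.302  0.001]
 [-0.002  0.    -1.   ]]
90 1 [ -6.589 -13.887   2.207] [ -0.008   0.013 -12.287]
90 -1 [ -6.589 -13.887   2.207] [ 0.014  0.009 17.713]
60 1 [ -6.589 -13.887   2.207] [  4.276  -3.199 -11.991]
60 -1 [ -6.589 -13.887   2.207] [-3.452 -4.614 17.256]
40 1 [ -6.589 -13.887   2.207] [  7.115  -5.328 -11.458]
40 -1 [ -6.589 -13.887   2.207] [-5.732 -7.654 16.437]
30 1 [ -6.589 -13.887   2.207] [  8.525  -6.385 -11.087]
30 -1 [ -6.589 -13.887   2.207] [-6.855 -9.152 15.87 ]
```

Emit:
{"name": "jog_arm", "arguments": {"targets": [[[0,-0.35,-0.9,0,0,0,-0.8],[0,-0.7,-1.8,0,0,0,-1.6],[0,-1.05,-2.7,0,0,0,-2.4],[0,-1.4,-3.6,0,0,0,-3.2],[0,-1.75,-4.5,0,0,0,-4],[0,-2.1,-5.4,0,0,0,-4.8],[0,-2.45,-6.3,0,0,0,-5.6],[0,-2.8,-7.2,0,0,0,-6.4]]], "squeeze": 20}}

```text
time_s: 0.77
ee_pos: [0.4378, -0.4239, 0.2378]
tcp_rot: [-3.005, 0.913, 0.002]
contact_force: [0.5, 0.2, -0.3]
gripper_width: 0.037
```

Run:
```python
from h import *
np.set_printoptions(precision=3,suppress=True)
s=read_state(); print(s['q'],s['ee_pos'])
for p,a in (([0.646,-0.24,0.22],60),([0.646,-0.24,0.20],40)):
    print(a,*need(p,tool(a)))
```

```text
[ 0.86   0.48  -0.225  1.64   0.119  1.037  0.008] [ 0.438 -0.424  0.238]
60 [ 1.77  -6.714  0.449] [ 4.828 -1.516 -5.716]
40 [ 1.771 -6.714  0.949] [ 8.052 -2.536 -5.474]
```

Emit:
{"name": "jog_arm", "arguments": {"targets": [[[0,0.22,-0.84,0.05,0.6,-0.2,-0.7],[0,0.44,-1.7,0.1,1.2,-0.4,-1.4],[0,0.66,-2.5,0.15,1.8,-0.6,-2.1],[0,0.9,-3.4,0.2,2.4,-0.75,-2.85],[0,1.1,-4.2,0.25,3.0,-0.95,-3.6],[0,1.3,-5.0,0.3,3.6,-1.1,-4.3],[0,1.55,-5.9,0.4,4.2,-1.3,-5.0],[0,1.75,-6.7,0.45,4.8,-1.5,-5.7]]]}}

```text
time_s: 1.43
ee_pos: [0.6458, -0.2391, 0.2195]
tcp_rot: [-2.618, -0.031, 0.007]
contact_force: [0.5, 0.5, 0.1]
gripper_width: 0.0007
```

Run:
```python
from h import *
np.set_printoptions(precision=3,suppress=True)
s=read_state(); print(s['q'],s['ee_pos'],s['gripper_width'],s['time_s'])
print(R.from_rotvec(s['tcp_rot']).as_matrix())
for p,a in (([0.646,-0.20,0.15],40),([0.646,-0.18,0.12],35)):
    print(a,*need(p,tool(a)))
```

```text
[ 0.77   0.857 -0.516  1.2   -0.1    1.369  0.427] [ 0.646 -0.239  0.219] 0.0007193939730112374 1.4333
[[ 1.     0.021 -0.011]
 [ 0.024 -0.866  0.5  ]
 [ 0.001 -0.5   -0.866]]
40 [0.026 0.023 1.992] [ 3.332 -0.     0.011]
35 [ 0.037 -0.035  2.891] [4.165 0.    0.011]
```

Emit:
{"name": "jog_arm", "arguments": {"targets": [[[0,0,0,0.3,0.5,0,0],[0,0,0,0.6,1.0,0,0],[0,0,0,0.9,1.5,0,0],[0,0,0,1.2,2.0,0,0],[0,0,0,1.5,2.5,0,0],[0,0,0,1.8,3.0,0,0],[0,0,0,2.0,3.3,0,0],[0,0,0,2.0,3.3,0,0]]]}}

```text
time_s: 2.1
ee_pos: [0.643, -0.1989, 0.1463]
tcp_rot: [-2.269, -0.024, 0.018]
contact_force: [-0.7, -0.4, -0.5]
gripper_width: 0.0004
```

Run:
```python
from h import *
np.set_printoptions(precision=3,suppress=True)
s=read_state(); print(s['q'],s['ee_pos'],s['gripper_width'],s['time_s'])
print(R.from_rotvec(s['tcp_rot']).as_matrix())
for p,a in (([0.646,-0.14,0.04],40),([0.646,-0.14,0.04],35)):
    print(a,*need(p,tool(a)))
save('top','top1.png'); save('side','side1.png')
a=cv2.imread('pics/top1.png')[115:355,165:465]; cv2.imwrite('pics/top1c.png',cv2.resize(a,None,fx=2.5,fy=2.5,interpolation=cv2.INTER_CUBIC))
```

```text
[ 0.845  1.087 -0.595  1.157 -0.247  1.422  0.533] [ 0.643 -0.199  0.146] 0.0003997630775097904 2.1
[[ 1.     0.011 -0.021]
 [ 0.023 -0.643  0.766]
 [-0.005 -0.766 -0.643]]
40 [0.121 1.091 2.834] [-0.     0.033 -0.03 ]
35 [0.121 1.091 2.834] [ 0.833  0.032 -0.031]
```

View pics/top1c.png

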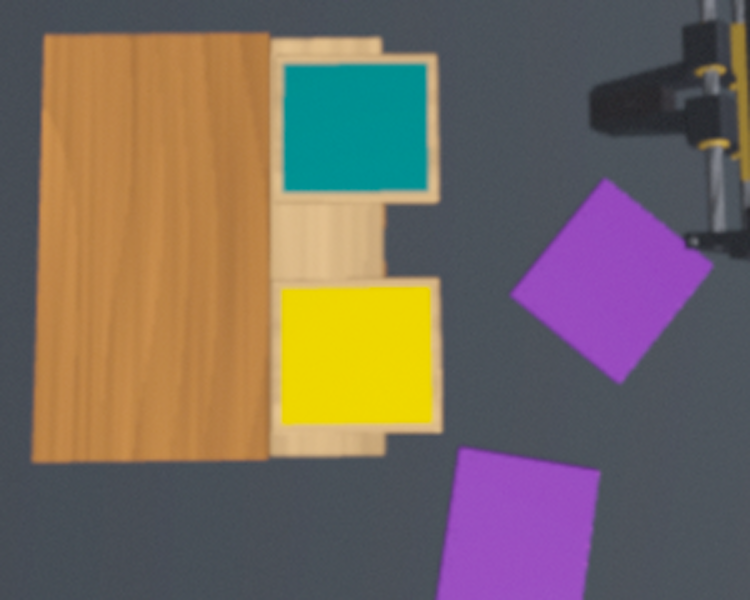

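View pics/side1.png

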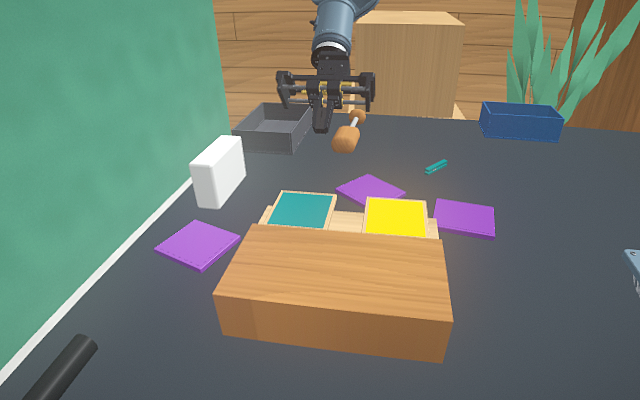

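Emit:
{"name": "jog_arm", "arguments": {"targets": [[[0,0.02,0.18,0.35,0.1,0,0],[0,0.04,0.36,0.7,0.2,0,0],[0,0.06,0.54,1.05,0.3,0,0],[0,0.08,0.72,1.4,0.4,0,0],[0,0.1,0.9,1.75,0.5,0,0],[0,0.11,1.1,2.1,0.6,0,0],[0,0.12,1.3,2.5,0.7,0.03,-0.03],[0,0.12,1.44,2.8,0.83,0.03,-0.03]]]}}

```text
time_s: 2.87
ee_pos: [0.648, -0.1493, 0.0313]
tcp_rot: [-2.183, -0.028, 0.009]
contact_force: [-0.6, -0.2, -0.4]
gripper_width: 0.0002
```

Run:
```python
from h import *
np.set_printoptions(precision=3,suppress=True)
s=read_state(); print(s['q'],s['ee_pos'],s['contact_force'],s['time_s'])
print(R.from_rotvec(s['tcp_rot']).as_matrix())
for p,a in (([0.646,-0.095,0.028],35),):
    print(a,*need(p,tool(a)))
f=save('top','top2.png'); g=save('side','side2.png')
a=cv2.imread('pics/top2.png')[115:315,255:455]; cv2.imwrite('pics/top2c.png',cv2.resize(a,None,fx=3,fy=3,interpolation=cv2.INTER_CUBIC))
a=cv2.imread('pics/side2.png')[120:270,230:450]; cv2.imwrite('pics/side2c.png',cv2.resize(a,None,fx=3.5,fy=3.5,interpolation=cv2.INTER_CUBIC))
print(proj(f,s['ee_pos']),proj(g,s['ee_pos']))
```

```text
[ 0.819  1.263 -0.603  1.173 -0.256  1.298  0.614] [ 0.648 -0.149  0.031] [-0.627 -0.155 -0.378] 2.8667
[[ 1.     0.017 -0.017]
 [ 0.024 -0.575  0.818]
 [ 0.004 -0.818 -0.575]]
35 [-0.017 -0.714  1.157] [ 0.019 -0.013  0.034]
[[361.442 169.392]] [[314.021 198.54 ]]
```

View pics/top2c.png

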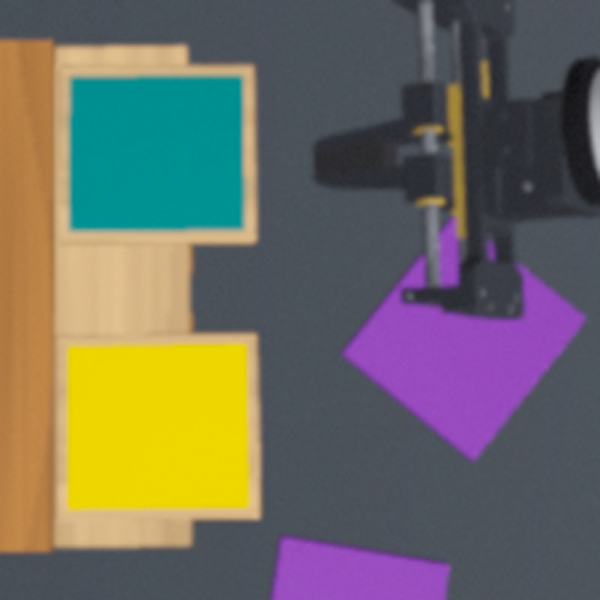

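View pics/side2c.png

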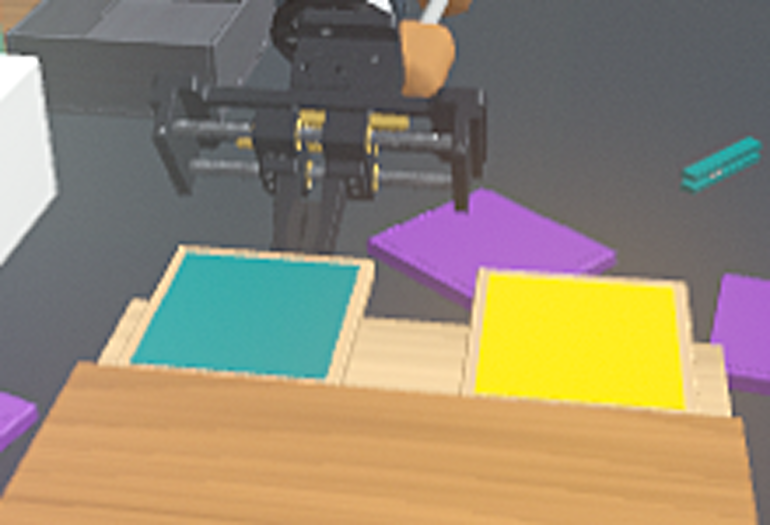

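Emit:
{"name": "jog_arm", "arguments": {"targets": [[[0,-0.03,-0.1,0.16,0,0,0],[0,-0.04,-0.2,0.33,0,0,0],[0,-0.05,-0.3,0.5,0,0,0],[0,-0.05,-0.4,0.66,0,0,0],[0,-0.05,-0.5,0.82,0,0,0],[0,-0.05,-0.6,0.98,0,0,0],[0,-0.05,-0.7,1.15,0,0,0],[0,-0.05,-0.7,1.15,0,0,0]]]}}

```text
time_s: 3.63
ee_pos: [0.643, -0.0924, 0.0273]
tcp_rot: [-2.18, -0.03, 0.015]
contact_force: [-0.4, 0.3, -1.2]
gripper_width: 0.0003
```

Run:
```python
from h import *
np.set_printoptions(precision=4,suppress=True)
s=read_state(); print(s['q'],s['ee_pos'],s['contact_force'],s['time_s'])
m=R.from_rotvec(s['tcp_rot']).as_matrix(); print(m)
f=save('top','top3.png')
a=cv2.imread('pics/top3.png')[115:315,255:455]; cv2.imwrite('pics/top3c.png',cv2.resize(a,None,fx=3,fy=3,interpolation=cv2.INTER_CUBIC))
```

```text
[ 0.7923  1.2389 -0.6253  1.2818 -0.2738  1.1935  0.6011] [ 0.643  -0.0924  0.0273] [-0.382   0.3379 -1.1709] 3.6333
[[ 0.9996  0.0156 -0.022 ]
 [ 0.027  -0.5723  0.8196]
 [ 0.0002 -0.8199 -0.5725]]
```

View pics/top3c.png

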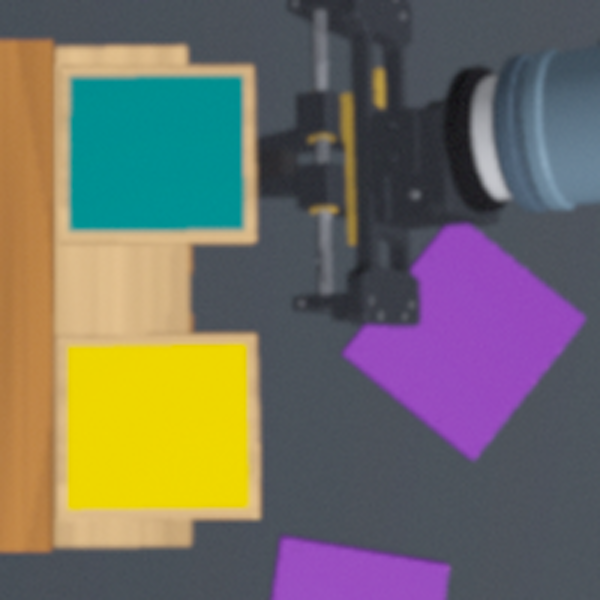

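Emit:
{"name": "jog_arm", "arguments": {"targets": [[[0,0.05,-0.08,-0.03,0,0,0],[0,0.1,-0.16,-0.07,0,0,0],[0,0.1,-0.25,-0.1,0,0,0],[0,0.1,-0.33,-0.17,0,0,0],[0,0.1,-0.41,-0.23,0,0,0],[0,0.1,-0.49,-0.28,0,0,0],[0,0.1,-0.57,-0.33,0,0,0],[0,0.1,-0.64,-0.38,0,0,0]]]}}

```text
time_s: 4.35
ee_pos: [0.6471, -0.0914, 0.0573]
tcp_rot: [-2.181, -0.029, 0.015]
contact_force: [0.1, 0.4, -0.5]
gripper_width: 0.0008
```

Run:
```python
from h import *
np.set_printoptions(precision=4,suppress=True)
s=read_state(); print(s['q'],s['ee_pos'],s['contact_force'],s['torque'],s['time_s'])
m=R.from_rotvec(s['tcp_rot']).as_matrix(); print(m)
f=save('top','top4.png')
a=cv2.imread('pics/top4.png')[115:315,255:455]; cv2.imwrite('pics/top4c.png',cv2.resize(a,None,fx=3,fy=3,interpolation=cv2.INTER_CUBIC))
f=save('side','side4.png')
a=cv2.imread('pics/side4.png')[120:270,230:450]; cv2.imwrite('pics/side4c.png',cv2.resize(a,None,fx=3.5,fy=3.5,interpolation=cv2.INTER_CUBIC))
```

```text
[ 0.793   1.1974 -0.6352  1.2884 -0.2848  1.214   0.576 ] [ 0.6471 -0.0914  0.0573] [ 0.12    0.4022 -0.4939] [-0.7748 -0.0984 -0.0117] 4.35
[[ 0.9997  0.0152 -0.0212]
 [ 0.0261 -0.5731  0.8191]
 [ 0.0003 -0.8194 -0.5733]]
```

View pics/top4c.png

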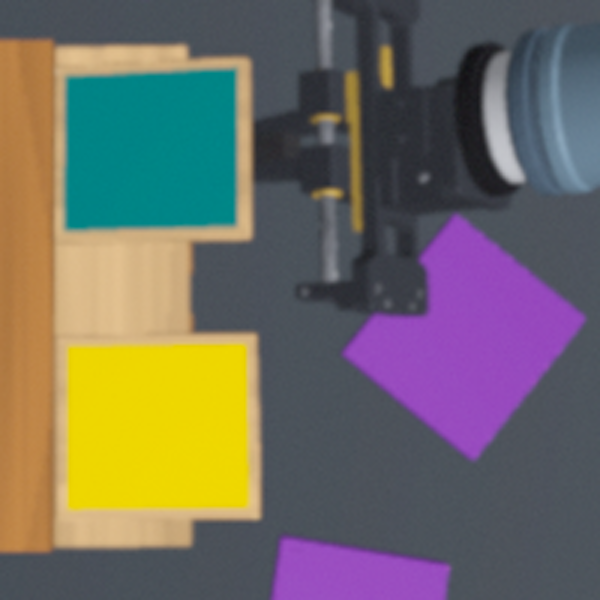

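View pics/side4c.png

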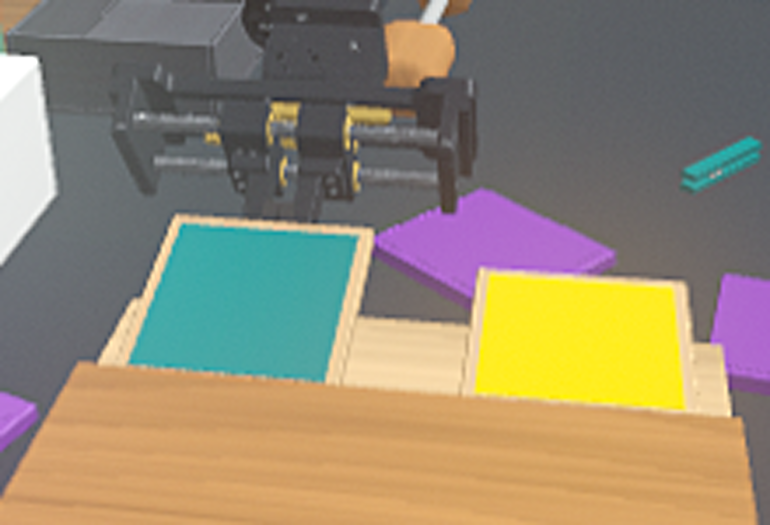

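Emit:
{"name": "jog_arm", "arguments": {"targets": [[[0,0,-0.22,-0.09,0,0,0],[0,0,-0.43,-0.17,0,0,0],[0,0,-0.66,-0.23,0,0,0],[0,0,-0.88,-0.28,0,0,0],[0,0,-1.11,-0.31,0,0,0],[0,0,-1.29,-0.3,0,0,0],[0,0,-1.46,-0.29,0,0,0],[0,0,-1.62,-0.28,0,0,0]]]}}

```text
time_s: 5.12
ee_pos: [0.6465, -0.0628, 0.1177]
tcp_rot: [-2.181, -0.029, 0.014]
contact_force: [1.1, -0.6, -0.7]
gripper_width: 0.0005
```

Run:
```python
from h import *
np.set_printoptions(precision=4,suppress=True)
s=read_state(); print(s['q'],s['ee_pos'],s['contact_force'],s['torque'],s['time_s'])
m=R.from_rotvec(s['tcp_rot']).as_matrix(); print(m)
f=save('top','top5.png')
a=cv2.imread('pics/top5.png')[115:315,255:455]; cv2.imwrite('pics/top5c.png',cv2.resize(a,None,fx=3,fy=3,interpolation=cv2.INTER_CUBIC))
f=save('side','side5.png')
a=cv2.imread('pics/side5.png')[120:270,230:450]; cv2.imwrite('pics/side5c.png',cv2.resize(a,None,fx=3.5,fy=3.5,interpolation=cv2.INTER_CUBIC))
```

```text
[ 0.7884  1.0985 -0.669   1.3541 -0.3182  1.2087  0.5223] [ 0.6465 -0.0628  0.1177] [ 1.0866 -0.571  -0.7193] [-0.8742 -0.128  -0.0361] 5.1167
[[ 0.9997  0.016  -0.021 ]
 [ 0.0264 -0.5732  0.819 ]
 [ 0.0011 -0.8192 -0.5735]]
```

View pics/top5c.png

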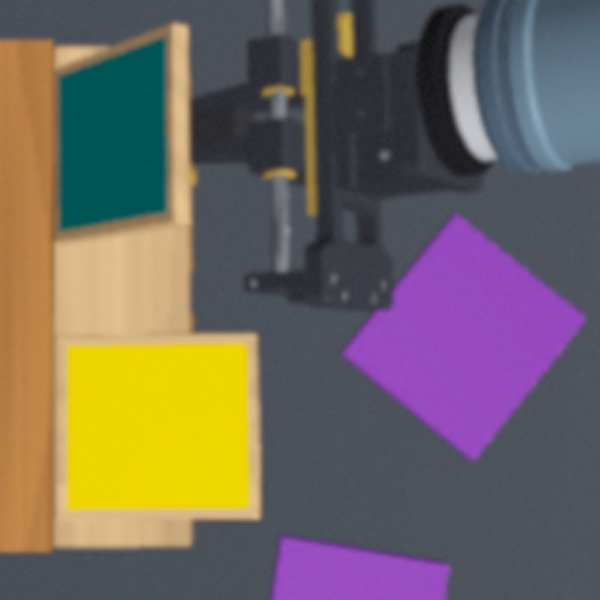

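View pics/side5c.png

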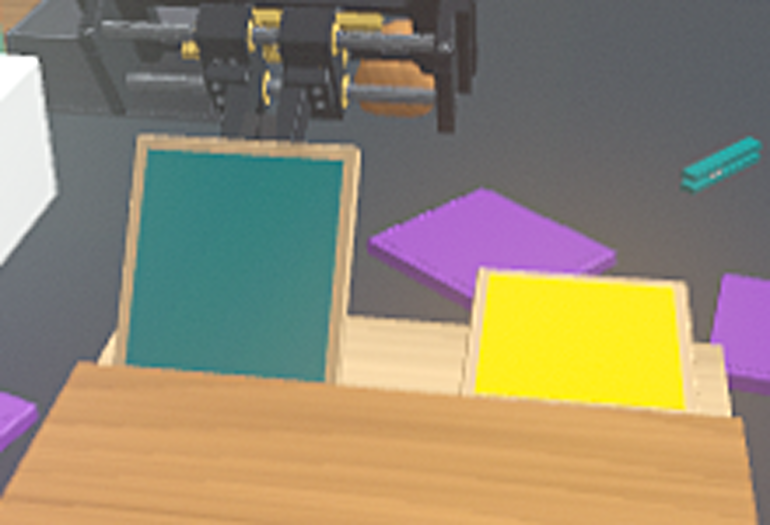

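Emit:
{"name": "jog_arm", "arguments": {"targets": [[[0,0,-0.14,0.05,0,0,0],[0,0,-0.28,0.1,0,0,0],[0,0,-0.4,0.16,0,0,0],[0,0,-0.55,0.24,0,0,0],[0,0,-0.67,0.32,0,0,0],[0,0,-0.79,0.42,0,0,0],[0,0,-0.91,0.53,0,0,0],[0,0,-1.01,0.64,0,0,0]]]}}

```text
time_s: 5.88
ee_pos: [0.6455, -0.0174, 0.1369]
tcp_rot: [-2.181, -0.031, 0.013]
contact_force: [0.4, 0.1, -0.7]
gripper_width: 0.0001
```

Run:
```python
from h import *
np.set_printoptions(precision=4,suppress=True)
s=read_state(); print(s['q'],s['ee_pos'],s['contact_force'],s['torque'],s['time_s'])
m=R.from_rotvec(s['tcp_rot']).as_matrix(); print(m)
f=save('top','top6.png')
a=cv2.imread('pics/top6.png')[90:290,225:425]; cv2.imwrite('pics/top6c.png',cv2.resize(a,None,fx=3,fy=3,interpolation=cv2.INTER_CUBIC))
f=save('side','side6.png')
a=cv2.imread('pics/side6.png')[120:270,230:450]; cv2.imwrite('pics/side6c.png',cv2.resize(a,None,fx=3.5,fy=3.5,interpolation=cv2.INTER_CUBIC))
```

```text
[ 0.7611  1.0538 -0.6964  1.4215 -0.3449  1.1484  0.4915] [ 0.6455 -0.0174  0.1369] [ 0.3592  0.117  -0.6987] [-0.7534 -0.0984  0.016 ] 5.8833
[[ 0.9996  0.0175 -0.0214]
 [ 0.0276 -0.5727  0.8193]
 [ 0.0021 -0.8196 -0.5729]]
```

View pics/top6c.png

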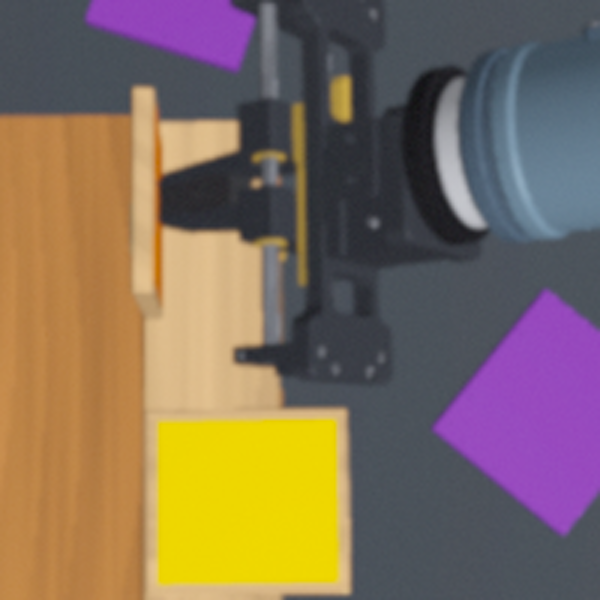

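View pics/side6c.png

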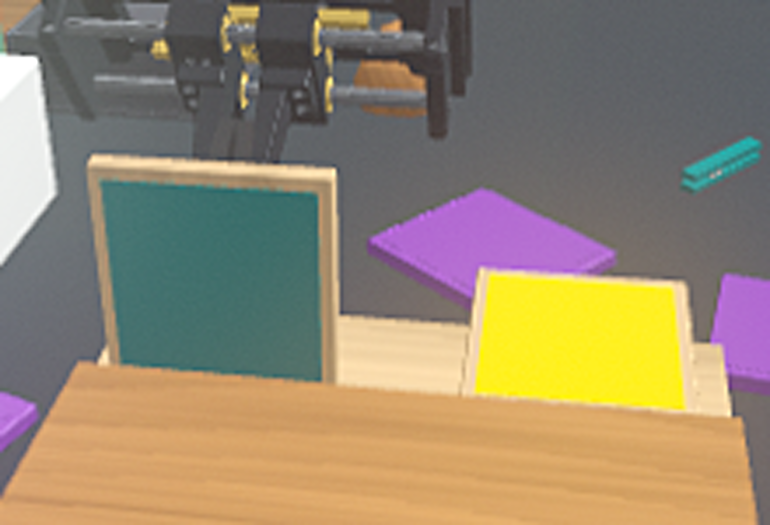

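Emit:
{"name": "jog_arm", "arguments": {"targets": [[[0,0,-0.07,0.1,0,0,0],[0,0,-0.14,0.2,0,0,0],[0,0,-0.22,0.31,0,0,0],[0,0,-0.29,0.41,0,0,0],[0,0,-0.36,0.51,0,0,0],[0,0,-0.43,0.62,0,0,0],[0,0,-0.43,0.62,0,0,0],[0,0,-0.43,0.62,0,0,0]]]}}

```text
time_s: 6.65
ee_pos: [0.6442, 0.0141, 0.1371]
tcp_rot: [-2.18, -0.034, 0.015]
contact_force: [0.3, -0.0, 0.4]
gripper_width: 0.0008
```

Run:
```python
from h import *
np.set_printoptions(precision=4,suppress=True)
s=read_state(); print(s['q'],s['ee_pos'],s['contact_force'],s['torque'],s['time_s'])
m=R.from_rotvec(s['tcp_rot']).as_matrix(); print(m)
f=save('top','top7.png')
a=cv2.imread('pics/top7.png')[90:310,165:385]; cv2.imwrite('pics/top7c.png',cv2.resize(a,None,fx=2.7,fy=2.7,interpolation=cv2.INTER_CUBIC))
f=save('side','side7.png')
a=cv2.imread('pics/side7.png')[120:370,205:465]; cv2.imwrite('pics/side7c.png',cv2.resize(a,None,fx=2.4,fy=2.4,interpolation=cv2.INTER_CUBIC))
```

```text
[ 0.7368  1.0437 -0.7105  1.4606 -0.3583  1.0983  0.4798] [0.6442 0.0141 0.1371] [ 0.2806 -0.0462  0.407 ] [-0.7587 -0.1465 -0.0105] 6.65
[[ 0.9996  0.0187 -0.0233]
 [ 0.0299 -0.5718  0.8198]
 [ 0.002  -0.8202 -0.5721]]
```

View pics/top7c.png

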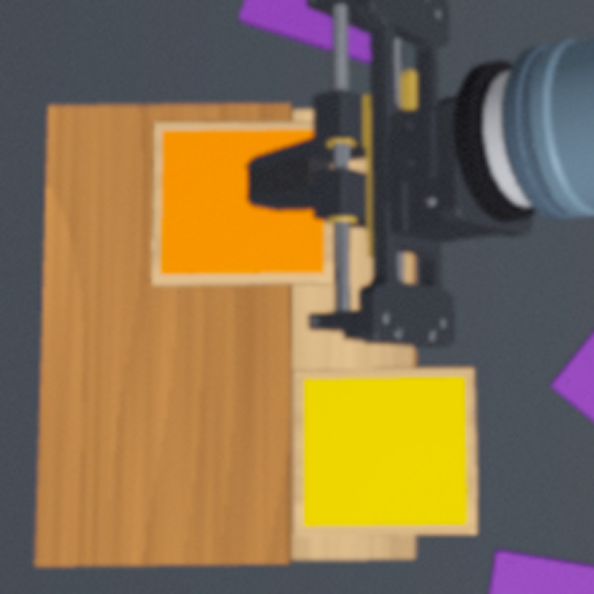

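View pics/side7c.png

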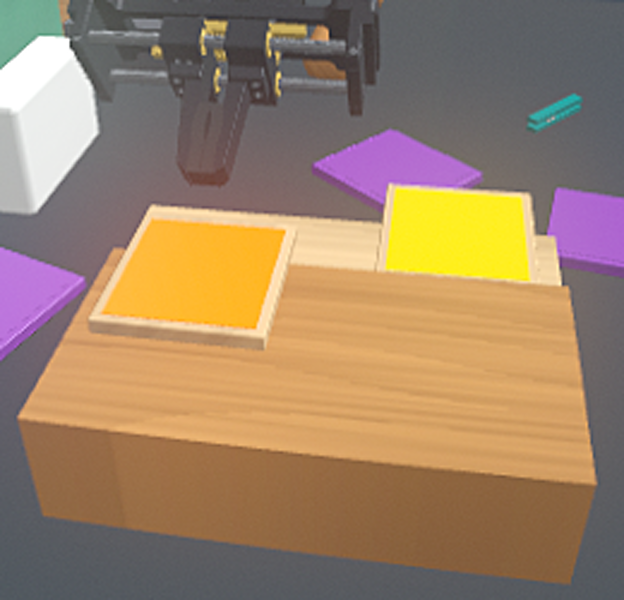

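Emit:
{"name": "jog_arm", "arguments": {"targets": [[[0,0,0,-0.4,0,0,0],[0,0,0,-1.0,0,0,0],[0,0,0,-1.7,0,0,0],[0,0,0,-2.4,0,0,0],[0,0,0,-3.2,0,0,0],[0,0,0,-3.8,0,0,0],[0,0,0,-4.2,0,0,0],[0,0,0,-4.2,0,0,0]]]}}

```text
time_s: 7.42
ee_pos: [0.6495, -0.129, 0.2345]
tcp_rot: [-2.184, -0.028, 0.007]
contact_force: [0.3, -0.2, -1.1]
gripper_width: 0.0009
```

Run:
```python
from h import *
np.set_printoptions(precision=4,suppress=True)
s=read_state(); print(s['ee_pos'],s['contact_force'],s['time_s'])
f=save('top','top8.png')
a=cv2.imread('pics/top8.png')[115:310,165:355]; cv2.imwrite('pics/top8c.png',cv2.resize(a,None,fx=3,fy=3,interpolation=cv2.INTER_CUBIC))
f=save('side','side8.png')
a=cv2.imread('pics/side8.png')[180:370,205:465]; cv2.imwrite('pics/side8c.png',cv2.resize(a,None,fx=3,fy=3,interpolation=cv2.INTER_CUBIC))
```

```text
[ 0.6495 -0.129   0.2345] [ 0.3046 -0.151  -1.1104] 7.4167
```

View pics/top8c.png

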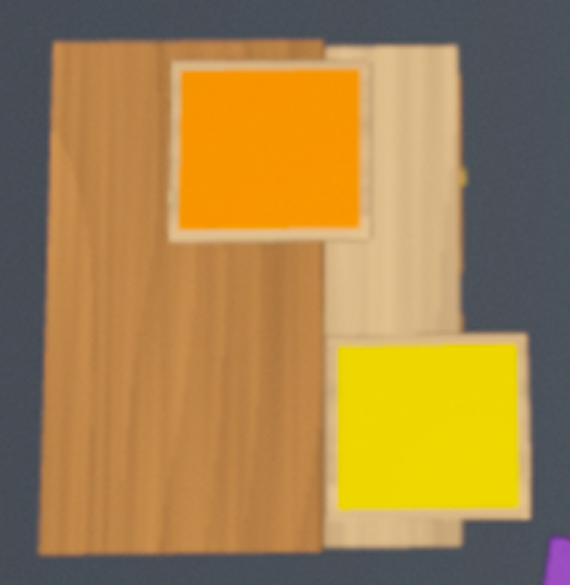

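View pics/side8c.png

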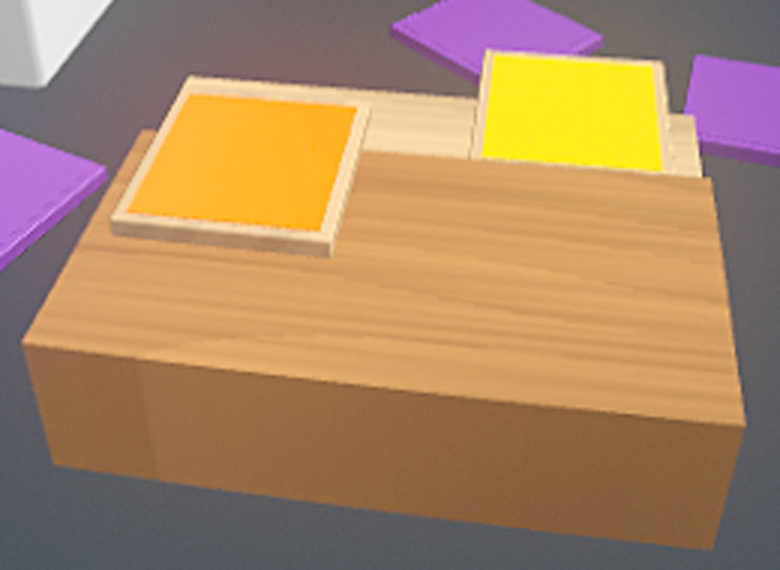

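Run:
```python
from h import *
np.set_printoptions(precision=4,suppress=True)
f=load('top8'); g=load('side8')
c=lambda L:np.array(L,float)/3+[165,115]-1/3
c2=lambda L:np.array(L,float)/3+[205,180]-1/3
t=onz(f,c([(172,61),(370,60),(369,238),(168,242)]),.085)
t2=onz(g,c2([(112,221),(190,77),(371,104),(332,244)]),.085)
th=np.radians(91.3); M=np.array([[np.cos(th),np.sin(th)],[-np.sin(th),np.cos(th)]])
for o,q in (((0.5689,0.0012),t),((0.5681,0.003),t2)):
    r=(q[:,:2]-o)@M.T; print(r*1000,'centre',r.mean(0)*1000,'sides',[np.linalg.norm(q[i]-q[i-1])*1000 for i in range(4)])
    e=r[0]-r[1]; e2=r[3]-r[2]; print('angles',np.degrees(np.arctan2(e[1],e[0])),np.degrees(np.arctan2(e2[1],e2[0])))
y=onz(f,c([(328,335),(527,334),(531,519),(328,517)]),.07); print('yel',y.mean(0))
d=cv2.absdiff(cv2.imread('pics/top0.png')[222:295,270:345],cv2.imread('pics/top8.png')[222:295,270:345]); print('yel diff max',d.max(),'mean',d.mean())
d=cv2.absdiff(cv2.imread('pics/top7.png')[150:190,215:240],cv2.imread('pics/top8.png')[150:190,215:240]); print('rest diff',d.max(),d.mean())
s=read_state(); print(s['contact_force'],np.abs(s['joint_vel']).max(),s['ee_pos'],s['time_s'])
```

```text
[[  81.8731 -125.5245]
 [ -26.7908 -125.1289]
 [ -26.1908  -26.7457]
 [  82.4084  -25.5561]] centre [ 27.825  -75.7388] sides [np.float64(99.96980104123918), np.float64(108.66470649723054), np.float64(98.38503141650227), np.float64(108.6056618480494)]
angles -0.20855192507600293 0.6276150608155554
[[  82.958  -125.5022]
 [ -36.8945 -125.9908]
 [ -25.2348  -27.3879]
 [  83.2377  -26.6115]] centre [ 26.0166 -76.3731] sides [np.float64(98.89110157788625), np.float64(119.85344820759539), np.float64(99.28988753260823), np.float64(108.47528964621218)]
angles 0.23356249587674444 0.4100723773100894
yel [ 0.4958 -0.0578  0.07  ]
yel diff max 8 mean 0.4960730593607306
rest diff 14 0.6053333333333333
[-0.1351 -0.4247 -1.0127] 0.038309331201726575 [ 0.6482 -0.1244  0.2328] 7.5167
```

```bash
python3 -c "
from plant import *
print(close_job())"
```

```text
the job is handed in; nothing more can be done
None
```

The teal plaque now lies orange side up on the riser's upper deck. I pushed it up from under its overhanging edge with the closed fingers until it stood at the step. I then tipped it over, backed the arm off and handed the job in at about 7.5 s.

Last checks:
- **Position:** the plaque's centre is about 26–28 mm beyond the step and 76 mm from the riser's middle line. It is square to the riser within about 1 degree.
- **Flatness:** it looks flat in both cameras. About 26 mm of it overhangs the step, with the centre of mass well on the deck.
- **Yellow plaque:** its picture is unchanged from the start.
- **Robot:** the arm is clear of everything, with the fingertips about 235 mm above the bench and outside contact forces near zero.
- **One reading that disagreed:** in the side view, one corner of the plaque came out about 10 mm off. I had marked the shelf's end corner behind it by mistake. The top view was consistent for all four corners.

I took the on-edge stage from the images only; the plaque looked close to 90 degrees there. `close_job()` gave no verdict.

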